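# Swing out the tester's support brace and load a long bar

### The arm

A 7-joint arm with a two-finger parallel gripper is mounted at the origin on the work surface. World frame = base frame: x ahead of the robot, y to its left, z up, the work surface at z = 0. Lengths are in m, angles in rad, forces in N, time in s.
With the tool pointing down it reaches from about 0.425 to 0.925 m from the base axis. Payload 6.8 kg.
Tool frame: the origin (TCP) lies midway between the tips of the shut fingers; the grasp point (between the pads) lies 19 mm behind it; z points along the fingers, y is the direction in which the jaws open and shut (so a half turn about z gives the same grasp; the last joint's range is limited). The gripper opens to 85 mm and grips with 20 to 120 N. Pads are 22 mm wide; open, the fingers measure 114 mm over their backs; the gripper's body (76 mm by 85 mm) begins 54 mm behind the grasp point. The pads swing forward as they close: fully open they stand 13 mm farther back than shut.
Start: joints at [-1.444, 0.477, 0.022, 1.555, -0.011, 1.109, -0.083], TCP at [0.157, 0.656, 0.231] pointing down, gripper open.
Joint ranges: [-2.96, 2.96], [-0.34, 2.1], [-1.41, 1.46], [0.24, 2.44], [-1.37, 4.51], [0.17, 1.92], [-2.96, 2.96]. Speed limits (rad/s): [2.39, 2.39, 3.14, 3.14, 3.14, 3.14, 3.14].

### API

Orientations are given as a unit quaternion [w, x, y, z].
In Python, from rig import bot gives the robot as it stands.
- The arm moves only by the tool drive_tool, never from a script. Its argument "deltas" is text: rows parted by semicolons, each of 4 numbers parted by spaces: the shift along the world's x, y, z in units of 25 mm (1.0 is 25 mm), then the turn about the world's z in units of 5 degrees (1.0 is 5 degrees). A call has 1 to 20 rows; each row shifts and turns the commanded pose from where the row before left it; what a row does not reach is not made up. A row lasts 1/12 s, in which the tool goes at most 41.7 mm and 7.16 degrees, less where a joint would pass 70% of its speed; a pose out of reach is approached as far as the arm can. A call is refused whole if a number of a shift passes 1 or a number of a turn 1, either way. A call with a gripper value outside its range is refused whole. "gripper" is the closure in counts, from 0 (fully open) to 255 (shut), set as the call begins (left out, the last holds). The fingers move at their own pace and stop on an object; the grip force is fixed at half the most. Time passes only in rows, so rows that do not move let the fingers close. It gives the time, the measured TCP pose, the force and the opening at its end, in the units of the state.
- bot.get_obs(): the state, without advancing time (a new reading comes with each control period).
- bot.get_image(name): name is "scene" or "top" or "wrist"; returns (picture, depth): 384x512x3 uint8, red, green, blue; 384x512 float32, m along the optical axis (not along the pixel's ray), 0 where there is no reading.
- bot.camera_params(name): a dict with "mtx" (3x3 intrinsics, pixels), "dist_coeffs" ([k1, k2, p1, p2, k3] as OpenCV has them; the pictures are not rectified), "extrinsics" (4x4, takes a point from world to camera coordinates); the wrist camera has in their place "mount" (4x4, takes a point from camera to tool coordinates, whose origin is the TCP and whose axes are the flange's). Camera axes: x right, y up, looking along -z (the intrinsics and any distortion apply to the point x, -y, -z); pixel columns grow to the right and rows downward; lengths in m; the calibration is good to about 2 mm. A picture is of the moment at which its call begins: read the wrist's pose just before it. camera_params takes no time and is no camera call.
- bot.hand_in(): hands the job in, once; it reports no verdict.
The state is a dict: "time": time; "joints": joint angles; "qvel": joint speeds; "tau": joint torques, N m; "ee_pos": TCP position; "tcp_rot": TCP orientation; "ft_force": force on the tool from outside, world axes, zero at the start; "wrist_torque": the same for the moment, N m; "finger_gap": finger opening in m.
Only numpy, scipy, OpenCV 4.12 (cv2) and the standard library are available. Lean on these libraries where they do the work, as an engineer would, in place of code of your own. Each camera call takes 0.05 s, during which the arm holds its last target. There are 200 camera calls.

### The job

Swing the hinged support brace of the small bench hardness tester out from its folded position until it clicks into its end detent and stays there. Then take the long flat bar from its cradle and slide it lengthwise under the tester's head, between the anvil's guide cheeks, until its end meets the back stop, and set it down (not dropped) flat on the anvil and the brace's rest pad. Do not knock the indenter, and leave the other things on the bench where they are.

Things in the scene. Friction and masses are not known exactly. Their poses are not given: they have to be found in the camera images.
- tester: Small cream C-frame bench hardness tester, fixed, 345 mm tall. Origin at bench level under the middle of the back-stop face; +y points out of the open throat, z up (all 'tester x, y, z' below, in mm). Base x +-75, y -190 to 45, up to z 50; column x +-55, y -185 to -45. Loaded, the bar lies along tester y, its end at the stop: its middle is then at x 0, y 100, its underside at z 110.
- head (a point): Lower front edge of the overhanging cream head (tester x 0, y 50, z 205). The head covers x +-50, y -140 to 50, z 205 to 345; on its +x side a round black lamp housing, 64 diameter, reaches x 100 at y -30, z 275.
- stop (a point): Centre of the back stop's face at anvil level (tester x 0, y 0, z 110). Dark steel anvil plate: x +-32, y -15 to 75, top at z 110. On it two guide cheeks, z 110 to 118, y 0 to 75, leave a channel 36 wide centred on x 0, open at y 75; the back stop (x +-32, z 110 to 134) closes its inner end.
- indenter: Steel indenter nose pointing down from the head; origin is its lower tip, at tester x 0, y 25, z 160, i.e. 50 above the anvil (30 above the loaded bar). Diameter 12 at the tip to 38 higher up. Not to be touched.
- brace (a joint): Angle (rad) of the steel brace about its vertical hinge: 0 = folded, along the tester's -x; grows clockwise seen from above; 1.575 = end stop, along the tester's +y. Light friction (1 N at the grip): it stays where left. From about 1.15 a sprung detent resists (at most 5 N at the grip, near 1.2) up to a crest at 1.38; from about 1.45 it pulls itself to the stop and is held (seated: above 1.53).
- brace_hinge (a point): Point on the brace's vertical hinge axis (tester x 0, y 90), 85 above the bench.
- brace_grip (a point): Middle of the graspable part of the upright round grey plastic grip post at the brace's end: 20 diameter, 135 from the hinge axis; this point is at z 85, post top at z 104 (6 below the loaded bar's underside), free down to the brace's beam (22 wide, top at z 56). The post turns with the brace.
- brace_rest (a point): Centre of the rest pad's top, z 110, 88 from the hinge axis towards the grip; pad 24 along the brace, 20 across (narrower than the bar). With the brace seated it is at tester x 0, y 178.
- bar: Plain aluminium flat bar 200 long (its y), 30 wide (its x), 20 thick (z), about 0.32 kg; origin at the centre of its underside. The two ends are alike. At the start it lies on the cradle, underside at z 30.
- cradle: Fixed grey plastic cradle of the long bar; origin under its centre, long side along y. Foot 70 x 120, 8 high; two saddles 24 wide, 12 long at y +-30, up to z 30.
- short_bar: Bystander: aluminium bar 110 x 30 x 20, like the long one but short, on the bench.
- ref_block: Bystander: steel disc 64 diameter, 12 high.
- loupe: Bystander: aluminium stand loupe, 42 diameter, 46 high.
- paste_jar: Bystander: white jar 60 diameter, 65 high.
- puck: Bystander: reddish-brown resin-mounted specimen, 32 diameter, 22 high.
- driver: Bystander: screwdriver lying on the bench.
Mind the look-alikes: they are no part of the job. Leave any black or pink look-alike of the bar alone.

How it is judged:
On the way, in this order (a step that is already met when the one before it is completed fails the run):
1. the brace is seated in its end detent (value of joint brace above 1.53 rad), for 0.3 s.
2. with the brace seated, the long bar lies in the anvil's channel under the head (value of joint brace above 1.53 rad and y of bar in the frame of tester below 0.106 m and z of bar in the frame of tester below 0.114 m and angle between the y axis of bar and the y axis of tester, either way round below 0.1 rad), for 0.2 s.
At the end, for the whole second after the job is handed in: The brace is seated (joint above 1.53 rad); the long bar lies flat (within 0.03 rad) and at rest on anvil and rest pad (underside within 4 mm of the anvil's top), in the channel (middle within 10 mm of the centre line, within 0.1 rad of straight), its end within 6 mm of the back stop (all of step 2 and y of bar in the frame of tester above 0.096 m and x of bar in the frame of tester between -0.01 and 0.01 m and z of bar in the frame of tester above 0.106 m and angle between bar's own z axis and vertical below 0.03 rad and linear speed of bar below 0.02 m/s); the robot touches nothing.
It fails at once if the bar or the robot knocks the indenter (over 2 N) (contact force between any of bar, the arm, the fingers and indenter above 2 N).
It fails at once if the bar is dropped (moves faster than 0.5 m/s while not in the fingers) (linear speed of bar above 0.5 m/s and contact force between bar and the fingers below 0.1 N).
It fails at once if a bystander is moved more than 30 mm (distance of any of short_bar, ref_block, loupe, paste_jar, puck, driver from where it was at the start of the episode above 0.03 m).
It also fails if it takes over 56 s, if anything falls off the work surface, if the arm or the gripper's body presses on something with over 40 N, if the wrist force passes 120 N, or if a joint passes its speed limit or range.

## Working session

There is one attempt and no reset: what is moved stays moved. The work goes in short steps, Python scripts to look and compute and a tool call to move; the robot and the scene stay as the last step left them, time stands still between calls to the robot, and variables do not carry over. Pictures are saved under pics/ and viewed, on a budget of 10 in all, crops included, one or two more only if the job needs it, and the job is handed in when it is done.

Besides the shell and the picture viewer there is one more tool, called after "Emit:" as name(argument=value, ...) on one line, values as JSON. drive_tool: Moves the arm, as the interface text tells. Its arguments: {"type":"object","properties":{"deltas":{"type":"string"},"gripper":{"type":"number"}},"required":["deltas"]}

```bash
mkdir -p pics; ls
python3 - <<'E'
from rig import bot
import cv2, numpy as np
o=bot.get_obs(); print(o['time'],o['ee_pos'],o['tcp_rot'],o['finger_gap'])
for n in ['scene','top']:
    im,d=bot.get_image(n); np.savez(f'{n}0.npz',im=im,d=d); cv2.imwrite(f'pics/{n}0.png',im[:,:,::-1])
    p=bot.camera_params(n); print(n,p)
print(bot.camera_params('wrist'))
E
```

```text
pics
0.0 [0.15690845 0.65590362 0.23032766] [-5.15842431e-05  1.17122981e-01  9.93117001e-01 -9.09566495e-04] 0.08553424558740473
scene {'mtx': array([[490.64338644,   0.        , 259.8065115 ],
       [  0.        , 490.64338644, 187.3240346 ],
       [  0.        ,   0.        ,   1.        ]]), 'dist_coeffs': array([0.00647938, 0.        , 0.        , 0.        , 0.        ]), 'extrinsics': array([[-0.82294766,  0.56801927,  0.0105478 ,  0.35911176],
       [-0.30581264, -0.45855622,  0.83438889,  0.08731422],
       [ 0.47878573,  0.68343274,  0.55107524, -1.81157571],
       [ 0.        ,  0.        ,  0.        ,  1.        ]])}
top {'mtx': array([[423.84921369,   0.        , 254.29821247],
       [  0.        , 423.84921369, 183.57021573],
       [  0.        ,   0.        ,   1.        ]]), 'dist_coeffs': array([-0.11161719,  0.        ,  0.        ,  0.        ,  0.        ]), 'extrinsics': array([[-0.00861931, -0.9999307 ,  0.00801888,  0.13135725],
       [ 0.98908317, -0.00734554,  0.14717513, -0.5508811 ],
       [-0.14710603,  0.00919988,  0.98907794, -1.26849267],
       [ 0.        ,  0.        ,  0.        ,  1.        ]])}
{'mtx': array([[296.76055238,   0.        , 256.13769824],
       [  0.        , 296.76055238, 190.92625999],
       [  0.        ,   0.        ,   1.        ]]), 'dist_coeffs': array([-0.0501265,  0.       ,  0.       ,  0.       ,  0.       ]), 'mount': array([[-2.63056499e-04,  9.55288446e-01,  2.95675356e-01,
         7.61020773e-02],
       [ 9.99999962e-01,  2.25344707e-04,  1.61620821e-04,
         2.28024331e-05],
       [ 8.77656267e-05,  2.95675387e-01, -9.55288468e-01,
        -1.42639774e-01],
       [ 0.00000000e+00,  0.00000000e+00,  0.00000000e+00,
         1.00000000e+00]])}
```

View pics/top0.png

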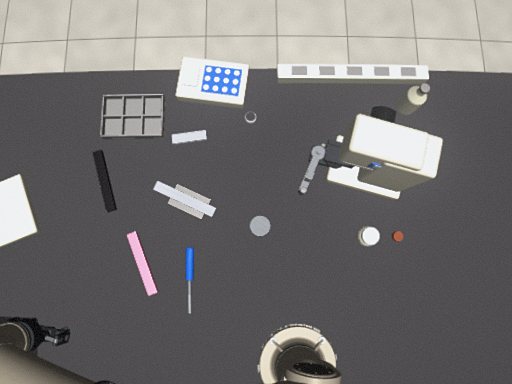

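View pics/scene0.png

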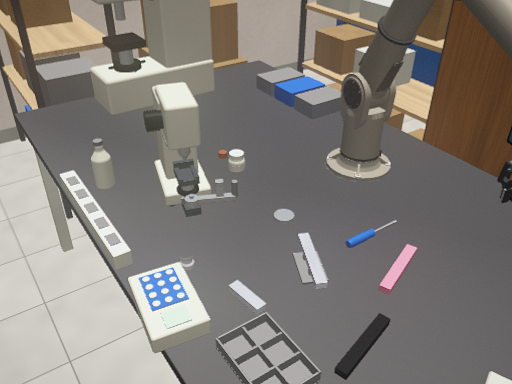

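The top view shows the tester at right (head ~(395,150)) with the throat facing left. The brace runs from its hinge at (318,152) to the grip at (303,188). Bar candidates:
- Aluminium bar on the grey cradle, (185,198): the only long aluminium one, so this is the target.
- Black bar (105,180) and pink bar (142,263): look-alikes, leave alone.
- Short bar (189,137): a bystander.

The scene view agrees, with the bar on its cradle at (312,258) and the brace at (185,198)–(234,188).

```bash
cat > h.py <<'E'
import numpy as np, cv2
from rig import bot
def T_cw(n,o=None):   # camera->world
    p=bot.camera_params(n)
    if n!='wrist': return np.linalg.inv(p['extrinsics'])
    from scipy.spatial.transform import Rotation as R
    q=o['tcp_rot']; T=np.eye(4); T[:3,:3]=R.from_quat([q[1],q[2],q[3],q[0]]).as_matrix(); T[:3,3]=o['ee_pos']
    return T@p['mount']
def rays(n):
    p=bot.camera_params(n); v,u=np.mgrid[0:384,0:512].astype(np.float32)
    r=cv2.undistortPoints(np.stack([u.ravel(),v.ravel()],1)[:,None],p['mtx'],p['dist_coeffs'])[:,0]
    return np.c_[r[:,0],-r[:,1],-np.ones(len(r))].reshape(384,512,3)
def cloud(n,d,o=None):
    T=T_cw(n,o); return (rays(n)*d[...,None])@T[:3,:3].T+T[:3,3]
def onplane(n,uv,z,o=None):
    T=T_cw(n,o); p=bot.camera_params(n)
    r=cv2.undistortPoints(np.float32(uv).reshape(-1,1,2),p['mtx'],p['dist_coeffs'])[:,0]
    g=np.c_[r[:,0],-r[:,1],-np.ones(len(r))]@T[:3,:3].T
    return T[:3,3]+g*((z-T[2,3])/g[:,2])[:,None]
def rect(P):
    c,s,a=cv2.minAreaRect((P[:,:2]*1000).astype(np.float32)); return np.round(c,1),np.round(s,1),round(a,2)
E
python3 - <<'E'
from h import *
f=np.load('top0.npz'); X=cloud('top',f['d']); im=f['im']; h=X[...,2]; ok=f['d']>0
def sel(u0,u1,v0,v1,z0,z1):
    m=np.zeros(h.shape,bool); m[v0:v1,u0:u1]=1; return m&ok&(h>z0)&(h<z1)
print('table z',np.median(h[250:300,220:250]))
for nm,a in dict(head=(340,450,105,190,.335,.36),base=(325,410,150,205,.04,.058),bar=(145,225,175,220,.043,.06),
  brace=(290,330,140,200,.045,.065),grip=(290,330,140,200,.095,.108),pad=(290,330,140,200,.105,.118)).items():
    m=sel(*a)
    if m.sum()>4: print(nm,m.sum(),np.round(X[m].mean(0)*1000,1),rect(X[m]))
# brace area detail
for v in range(142,198,3): print(v,' '.join('%4d'%(1000*h[v,u]) for u in range(296,350,3)))
E
```

```text
table z 0.0007337392763837602
head 2929 [ 607.8 -197.7  344.9] (array([ 609.9, -200.7]), array([191.2,  99.5]), 74.25)
base 857 [ 556.5 -190.    49.8] (array([ 557.9, -195.6]), array([268.8,  77.7]), 63.28)
bar 645 [506.3 341.6  50.9] (array([506.9, 342.5]), array([202. ,  30.4]), 64.88)
brace 351 [611.9 -60.1  56. ] (array([587.8, -70.4]), array([ 80.1, 174.3]), 70.05)
grip 66 [567.2 -42.2 103.3] (array([588.6, -58.1]), array([ 34.7, 172. ]), 56.24)
pad 128 [597.7 -60.9 111.2] (array([587.2, -57.7]), array([ 36.4, 167.7]), 54.85)
142    2    3    0    0    0    2   -1    2   -4    5    0  117  116  120  116  117  265  308
145    0    3    0    0   -1    0   30    3    1   58  100  111  109  115  119  225  278  322
148    0    2   -1    1    5    4   56   60   58   57   97  109  112  110  108  241  286  326
151    2    1   -1   -1    0   41   56   70   66   59  105  106  112  109  109  249  291  321
154   -4    5    0    0    2   39   58   52   57   57  113  113  107  109  111  257  285  302
157    0    1   -1   -1    2   34   61   59   58   56  121  116  116  109  219  251  262  274
[... 522 characters left out ...]
 0   19   47   51   56   46   49   49   51
178   -3    2    0   91  111  111   -2    0    1   -4   36   49   49   49   50   53   52   49
181    5    4   48   57   70    4    0    2   -1    0   -1   35   40   50   50   52   47   53
184    5   -1   54   57   57    0    5   -1    0    0    1   -3    0   -1   26   39   46   47
187    2    3  108  101    3    2    5   -3    2    0    0    0   -2    1    4    1    6   17
190    6   76  103  106    5    4    0   -1    4   -3   -1    0    6   -1    1    1    0    1
193    1   64   84   -1    5    0    1    2   -5    3    2   -1    6    0    1   -2    0   -1
196    1   -1    0    0   -1    4   -2    1   -3    3    2    1    2    4    4    0    0   -2
```

Run:
```python
import cv2, numpy as np
a=np.load('top0.npz')['im'][:,:,::-1]
c1=cv2.resize(a[105:215,280:450],None,fx=4,fy=4,interpolation=cv2.INTER_CUBIC)[:440,:]
c1=c1[:, :680]
cv2.imwrite('pics/c1.png',c1)
```

```text
(no output)
```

View pics/c1.png

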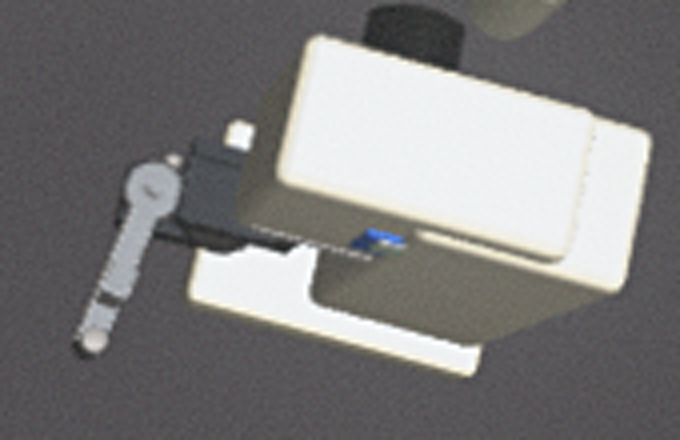

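The crop (4x, origin (280,105)) confirms the brace: hinge disc at crop (152,187), dark rest pad at (110,298) and post cap at (95,340). I'll check these against the tester frame fitted from the head (191 × 99.5 mm, at z 345).

```bash
cat >> h.py <<'E'
a=np.radians(74.25); Y=np.array([np.cos(a),np.sin(a)])*1000; XX=np.array([Y[1],-Y[0]])
ORG=np.array([609.9,-200.7])+.045*Y
def t2w(x,y): return np.round(ORG+x/1000*XX+y/1000*Y,1)
def w2t(p): d=np.asarray(p)[...,:2]*1000-ORG; return np.round(np.stack([d@XX,d@Y],-1)/1000,1)
E
python3 - <<'E'
from h import *
print('org',ORG,'hinge',t2w(0,90),'post0',t2w(-135,90),'post1',t2w(0,225))
g=lambda x,y:(280+x/4-.4,105+y/4-.4)
for nm,uv,z in [('hinge',g(152,187),.07),('pad',g(110,298),.11),('post',g(95,339),.104)]:
    p=onplane('top',[uv],z); print(nm,np.round(p*1000,1),w2t(p))
f=np.load('top0.npz'); X=cloud('top',f['d']); h=X[...,2]
m=np.zeros(h.shape,bool); m[183:198,295:312]=1; m&=(h>.09)&(h<.115); print('post cloud',m.sum(),X[m].mean(0), w2t(X[m].mean(0)), rect(X[m]))
m=np.zeros(h.shape,bool); m[140:200,295:328]=1; m&=(h>.05)&(h<.062)
p=w2t(X[m]); s=p[:,0]; sel=(s<-25)&(s>-120); print('beam line tester y at x=-30,-130',np.polyval(np.polyfit(s[sel],p[sel,1],1),[-30,-130]))
for nm,uv,z in [('jar',(370,236),.065),('puck',(398,237),.022),('ref',(260,226),.012),('driver',(190,265),.02),('loupe',(250,117),.046)]:
    p=onplane('top',[uv],z); print(nm,np.round(p*1000),w2t(p))
# scene camera check of post/head
s=np.load('scene0.npz'); S=cloud('scene',s['d']); hs=S[...,2]
m=np.zeros(hs.shape,bool); m[80:150,145:200]=1; m&=(hs>.338)&(hs<.355); print('head scene',rect(S[m]))
m=np.zeros(hs.shape,bool); m[225:295,285:335]=1; m&=(hs>.046)&(hs<.056); print('bar scene',rect(S[m]))
E
```

```text
org [ 622.11482024 -157.38951436] hinge [646.5 -70.8] post0 [516.6 -34.1] post1 [683.2  59.2]
hinge [[645.9 -67.7  70. ]] [[-1.5 92.8]]
pad [[553.6 -27.5 110. ]] [[-101.2  106.5]]
post [[524.2 -16.4 104. ]] [[-132.5  109.1]]
post cloud 37 [ 0.52347513 -0.01580828  0.10405364] [-133.4  109.5] (array([523.1, -15.5]), array([16.6, 18. ]), 1.08)
beam line tester y at x=-30,-130 [ 92.4573956  111.44748732]
jar [[ 386. -220.   65.]] [[-210.2 -124.1]]
puck [[ 382. -321.   22.]] [[-186.3 -222.9]]
ref [[422. 110.  12.]] [[-264.7  203.2]]
driver [[304. 326.  20.]] [[-437.3  378.9]]
loupe [[764. 139.  46.]] [[ 55.8 323.4]]
head scene (array([ 613.7, -194. ]), array([189.2,  95.9]), 73.95)
bar scene (array([508.2, 343.2]), array([202.8,  31.3]), 64.93)
```

Heights and sizes agree: head 345, pad 110, post 104, post-to-hinge 133. The brace starts about 0.14 rad open, with the post at (523,-16). The bar centre is (507,342.5), with its axis at 64.9°. I'm moving over the post now.

Emit:
drive_tool(deltas=".4 -.8 0 0;.5 -.9 0 0;.5 -.9 0 0;.5 -.9 0 0;.5 -.9 0 0;.5 -.9 0 0;.5 -.9 0 0;.5 -.9 0 0;.5 -.9 0 0;.5 -.9 0 0;.5 -.9 0 0;.5 -.9 0 0;.5 -.9 0 0;.5 -.9 0 0;.5 -.9 0 0;.5 -.9 0 0;.5 -.9 0 0;.5 -.9 0 0;.5 -.9 0 0;.5 -.9 0 0", gripper=0)

```text
time: 1.77
ee_pos: [0.4047, 0.2076, 0.2311]
tcp_rot: [-0.0, 0.117, 0.993, -0.0]
ft_force: [-0.6, -0.2, 0.2]
finger_gap: 0.0853
```

Emit:
drive_tool(deltas=".5 -.9 0 0;.5 -.9 0 0;.5 -.9 0 -.5;.5 -.9 0 -.5;.5 -.9 0 -.5;.5 -.9 0 -.5;.5 -.9 0 0;.5 -.9 0 0;.5 -.9 0 0;.3 -.7 0 0;0 0 0 0;0 0 0 0")

```text
time: 2.77
ee_pos: [0.5244, -0.012, 0.231]
tcp_rot: [-0.0, 0.205, 0.979, -0.0]
ft_force: [0.8, 0.2, 0.3]
finger_gap: 0.0851
```

Run:
```python
from h import *
o=bot.get_obs(); im,d=bot.get_image('wrist'); np.savez('w1.npz',im=im,d=d); cv2.imwrite('pics/w1.png',im[:,:,::-1])
X=cloud('wrist',d,o); h=X[...,2]; ok=d>0
t=w2t(X); P=lambda a,b:ok&(h>a)&(h<b)
m=P(.097,.109)&(abs(t[...,0]+133)<22)&(abs(t[...,1]-110)<22); print('post',m.sum(),rect(X[m]) if m.sum() else 0, w2t(X[m].mean(0)))
for r in [(.05,.06),(.105,.115),(.06,.08)]:
    m=P(*r)&(t[...,0]<20)&(t[...,0]>-125)&(t[...,1]>78)&(t[...,1]<135); 
    if m.sum()>5: print(r,m.sum(),rect(X[m]),w2t(X[m].mean(0)))
```

```text
post 335 (array([523.6, -15.1]), array([18.6, 18.9]), 23.49) [-134.2  110.4]
(0.05, 0.06) 1250 (array([602.2, -50.7]), array([ 34.7, 137.1]), 71.06) [-35.2  97.4]
(0.105, 0.115) 489 (array([566.7, -34.2]), array([19.5, 24.4]), 65.96) [-87.8 103.4]
(0.06, 0.08) 215 (array([604.8, -51.2]), array([ 15.5, 108. ]), 66.37) [-42.9  96.6]
```

View pics/w1.png

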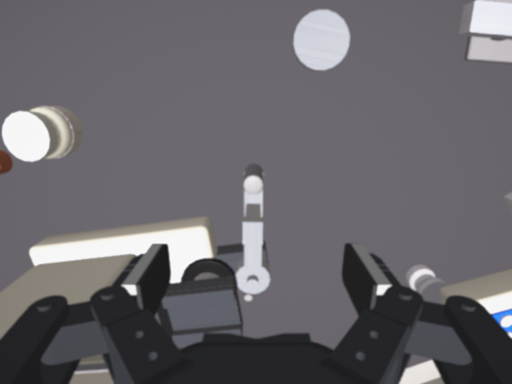

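The wrist view shows the post cap at (253,185), pad at (252,212) and hinge at (252,280). Post (523.6,-15.1) and pad (566.7,-34.2) are 47.1 mm apart, where 47 is expected. They put the hinge at (647,-70), matching the head fit. Next I descend with the jaws around the post and close loosely as a cage.

Emit:
drive_tool(deltas="0 -.1 -.8 0;0 0 -.8 0;0 0 -.8 0;0 0 -.8 0;0 0 -.8 0;0 0 -.8 0;0 0 -.7 0;0 0 -.6 0;0 0 -.5 0;0 0 0 0", gripper=0)

```text
time: 3.65
ee_pos: [0.5223, -0.0118, 0.0641]
tcp_rot: [-0.002, 0.202, 0.979, -0.0]
ft_force: [-0.3, -0.5, 1.6]
finger_gap: 0.0853
```

Emit:
drive_tool(deltas="0 0 0 0;0 0 0 0;0 0 0 0;0 0 0 0;0 0 0 0;0 0 0 0;0 0 0 0;0 0 0 0", gripper=160)

```text
time: 4.32
ee_pos: [0.5245, -0.0135, 0.0664]
tcp_rot: [0.0, 0.203, 0.979, 0.0]
ft_force: [0.5, -0.4, -0.3]
finger_gap: 0.0316
```

Run:
```python
from h import *
o=bot.get_obs(); print(o['ee_pos'],o['finger_gap'],o['ft_force'])
H=np.array([646.8,-70.2]); P=lambda f:H+135*np.array([np.cos(np.radians(f)),np.sin(np.radians(f))])
f=156.1; c=o['ee_pos'][:2]*1000
for k in range(1,19):
    g=P(156.1-5*k); d=(g-c)/25; r=np.round(d/2,2); c=c+r*50; print(156.1-5*k,np.round(g,1),r)
```

```text
[ 0.52454748 -0.01351073  0.06642883] 0.03157371648745086 [ 0.50861966 -0.4364825  -0.33789341]
151.1 [528.6  -5. ] [0.08 0.17]
146.1 [534.7   5.1] [0.12 0.2 ]
141.1 [541.7  14.6] [0.14 0.19]
136.1 [549.5  23.4] [0.16 0.18]
131.1 [558.1  31.5] [0.17 0.16]
126.1 [567.3  38.9] [0.18 0.15]
121.1 [577.1  45.4] [0.2  0.13]
116.1 [587.4  51. ] [0.21 0.11]
111.1 [598.2  55.7] [0.21 0.1 ]
106.1 [609.4  59.5] [0.23 0.07]
101.1 [620.8  62.3] [0.23 0.06]
96.1 [632.5  64. ] [0.23 0.03]
91.1 [644.2  64.8] [0.23 0.02]
86.1 [656.   64.5] [ 0.24 -0.01]
81.1 [667.7  63.2] [ 0.23 -0.03]
76.1 [679.2  60.8] [ 0.23 -0.04]
71.1 [690.5  57.5] [ 0.23 -0.07]
66.1 [701.5  53.2] [ 0.22 -0.09]
```

Emit:
drive_tool(deltas=".08 .17 0 -.5;.08 .17 0 -.5;.12 .2 0 -.5;.12 .2 0 -.5;.14 .19 0 -.5;.14 .19 0 -.5;.16 .18 0 -.5;.16 .18 0 -.5;.17 .16 0 -.5;.17 .16 0 -.5;.18 .15 0 -.5;.18 .15 0 -.5;.2 .13 0 -.5;.2 .13 0 -.5;.21 .11 0 -.5;.21 .11 0 -.5;.21 .1 0 -.5;.21 .1 0 -.5;.23 .07 0 -.5;.23 .07 0 -.5", gripper=160)

```text
time: 5.98
ee_pos: [0.6092, 0.0597, 0.0661]
tcp_rot: [-0.001, 0.599, 0.801, -0.0]
ft_force: [-0.7, 0.7, 0.8]
finger_gap: 0.0314
```

Emit:
drive_tool(deltas=".23 .06 0 -.5;.23 .06 0 -.5;.23 .03 0 -.5;.23 .03 0 -.5;.23 .02 0 -.5;.23 .02 0 -.5;.24 -.01 0 -.5;.24 -.01 0 -.5;.23 -.03 0 -.5;.23 -.03 0 -.5;.23 -.04 0 -.5;.23 -.04 0 -.5;.15 -.04 0 -.2;.1 -.03 0 0;0 0 0 0;0 0 0 0", gripper=160)

```text
time: 7.32
ee_pos: [0.6851, 0.0591, 0.0662]
tcp_rot: [-0.0, 0.79, 0.613, -0.0]
ft_force: [0.3, 1.3, 0.7]
finger_gap: 0.0317
```

Run:
```python
from h import *
o=bot.get_obs(); print(o['ee_pos'],o['tcp_rot'],o['ft_force'],o['time'])
im,d=bot.get_image('wrist'); cv2.imwrite('pics/w2.png',im[:,:,::-1])
X=cloud('wrist',d,o); t=w2t(X); h=X[...,2]
for r in [(.098,.109),(.1055,.116)]:
    m=(d>0)&(h>r[0])&(h<r[1])&(abs(t[...,0])<40)&(t[...,1]>130)&(t[...,1]<245); print(m.sum(), rect(X[m]) if m.sum() else 0, w2t(X[m].mean(0)))
im,d=bot.get_image('scene'); cv2.imwrite('pics/s2.png',cv2.resize(im[120:260,130:310,::-1],None,fx=4,fy=4))
```

```text
[0.68508567 0.0591128  0.06617406] [-1.00899006e-04  7.90228885e-01  6.12811781e-01 -1.43350271e-04] [0.26277363 1.27806671 0.68943564] 7.3167
2885 (array([685.3,  60.1]), array([24.7, 73.5]), 75.48) [  1.  228.3]
1503 (array([684.5,  63.2]), array([21.3, 79.7]), 75.81) [1.00e-01 2.35e+02]
```

View pics/s2.png

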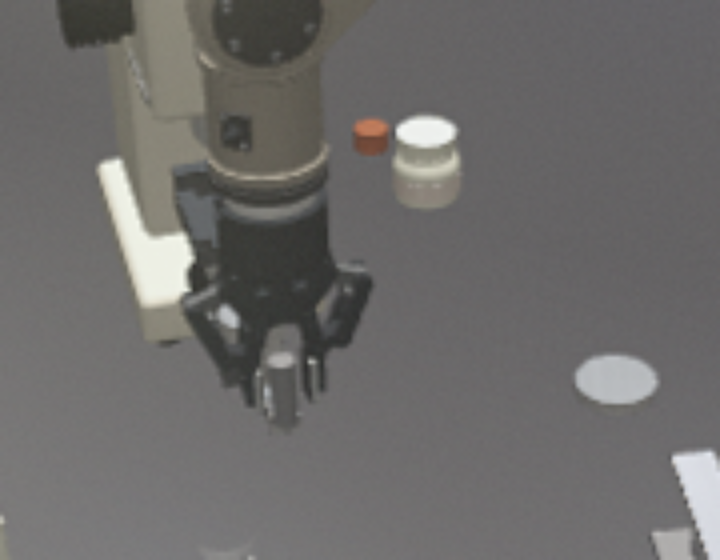

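The scene crop (4x) shows the post inside the jaws at crop (283,375). A small extra push, then I back straight up and measure the brace.

Emit:
drive_tool(deltas=".1 -.03 0 0;.08 -.02 0 0;0 0 0 0;0 0 0 0", gripper=160)

```text
time: 7.75
ee_pos: [0.6899, 0.0579, 0.0664]
tcp_rot: [0.0, 0.79, 0.613, 0.0]
ft_force: [0.1, 0.3, 0.2]
finger_gap: 0.032
```

Emit:
drive_tool(deltas="-.1 .03 0 0;0 0 0 0;0 0 0 0;0 0 0 0", gripper=60)

```text
time: 8.08
ee_pos: [0.6872, 0.0589, 0.0663]
tcp_rot: [-0.0, 0.79, 0.613, 0.0]
ft_force: [-0.1, 0.3, 0.5]
finger_gap: 0.065
```

Emit:
drive_tool(deltas="0 0 .6 0;0 0 .8 0;0 0 .9 0;0 0 .9 0;0 0 .9 0;0 0 .9 0;0 0 .9 0;0 0 .6 0;0 0 0 0;0 0 0 0", gripper=0)

```text
time: 8.92
ee_pos: [0.6878, 0.0585, 0.2304]
tcp_rot: [0.001, 0.79, 0.612, 0.001]
ft_force: [-0.0, 0.2, -1.2]
finger_gap: 0.0855
```

Run:
```python
from h import *
o=bot.get_obs(); print(o['ee_pos'],o['tcp_rot'],o['ft_force'],o['time'])
im,d=bot.get_image('wrist'); np.savez('w3.npz',im=im,d=d,p=o['ee_pos'],q=o['tcp_rot']); cv2.imwrite('pics/w3.png',im[:,:,::-1])
X=cloud('wrist',d,o); t=w2t(X); h=X[...,2]; ok=d>0
def q(n,z0,z1,x0,x1,y0,y1):
    m=ok&(h>z0)&(h<z1)&(t[...,0]>x0)&(t[...,0]<x1)&(t[...,1]>y0)&(t[...,1]<y1)
    if m.sum()>5: print(n,m.sum(),rect(X[m]),w2t(X[m].mean(0)),h[m].mean())
q('post',.097,.109,-40,40,205,245); q('pad',.105,.115,-40,40,160,196); q('cheeks',.1155,.121,-45,45,-5,85); q('anvil',.105,.1135,-45,45,0,85)
q('beam',.05,.06,-40,40,110,215)
```

```text
[0.68776938 0.0585462  0.2304232 ] [5.09178945e-04 7.90494023e-01 6.12468535e-01 1.11119710e-03] [-0.02456025  0.23730336 -1.24535112] 8.9167
post 339 (array([685.5,  59.4]), array([18.6, 19.1]), 75.47) [  1.9 226.3] 0.10322983668760956
pad 486 (array([672.1,  13.9]), array([24.3, 19.8]), 72.86) [  1.6 179.4] 0.1097024578763634
cheeks 299 (array([641.2, -92.1]), array([15.9, 63.1]), 73.12) [ 1.  69.1] 0.1178615339559011
anvil 830 (array([639.7, -97.4]), array([27.4, 63.6]), 74.75) [ 1.3 66.6] 0.10964813699474206
beam 688 (array([666.8,  -5.1]), array([97.2, 21.8]), 73.96) [  1.6 154. ] 0.055657547363215015
```

View pics/w3.png

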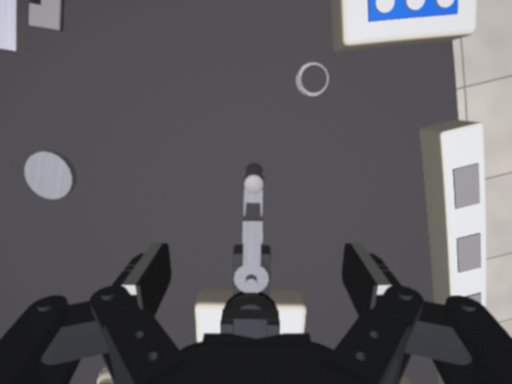

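The brace is seated: pad-to-post direction 73.6–74.0° (expected 74.0°), post at tester (1.9,226) and pad at (1.6,179). In view the hinge is at (252,280) and the post at (253,184). Now over the long bar.

Emit:
drive_tool(deltas="-.3 .6 0 0;-.4 .9 0 -.2;-.5 .9 0 -.2;-.5 .9 0 -.2;-.5 .9 0 -.2;-.5 .9 0 -.2;-.5 .9 0 -.2;-.5 .9 0 -.2;-.5 .9 0 -.2;-.5 .9 0 -.2;-.5 .9 0 -.2;-.4 .9 0 -.1;-.4 .9 0 0;-.4 .8 0 0;-.4 .7 0 0;-.2 0 0 0;0 0 0 0;0 0 0 0", gripper=0)

```text
time: 10.47
ee_pos: [0.5121, 0.3801, 0.2281]
tcp_rot: [0.0, 0.843, 0.537, -0.001]
ft_force: [0.4, -0.0, 0.5]
finger_gap: 0.0851
```

Run:
```python
from h import *
o=bot.get_obs(); print(o['ee_pos'],o['tcp_rot'],o['ft_force'],o['time'])
im,d=bot.get_image('wrist'); np.savez('w4.npz',im=im,d=d,p=o['ee_pos'],q=o['tcp_rot']); cv2.imwrite('pics/w4.png',im[:,:,::-1])
X=cloud('wrist',d,o); h=X[...,2]; ok=d>0
c=np.array([.507,.3425]); u=np.array([.4245,.9054]); w=np.array([.9054,-.4245]); e=X[...,:2]-c; s=e@u; v=e@w
m=ok&(h>.044)&(h<.056)&(abs(s)<.13)&(abs(v)<.03); print(m.sum(),rect(X[m]),h[m].mean()); print('ends',np.percentile(s[m],[.5,99.5]),np.percentile(v[m],[1,50,99]))
for a,b in [(.004,.012),(.025,.035)]:
    m=ok&(h>a)&(h<b)&(abs(s)<.13)&(abs(v)<.05); print(a,m.sum(),np.percentile(s[m],[2,98]),np.percentile(v[m],[2,98]))
```

```text
[0.51206505 0.38007121 0.22813004] [ 4.54259116e-04  8.43341003e-01  5.37378100e-01 -7.24015935e-04] [ 0.44734835 -0.02956316  0.46093203] 10.4667
4336 (array([507.4, 341.9]), array([198.4,  29.7]), 64.87) 0.04991217952433895
ends [-0.09834057  0.09867979] [-0.01428566  0.00017614  0.0148909 ]
0.004 2443 [-0.0652286   0.04906838] [-0.03388399  0.0345179 ]
0.025 9 [0.0991628  0.09923563] [-0.00098578  0.0129784 ]
```

View pics/w4.png

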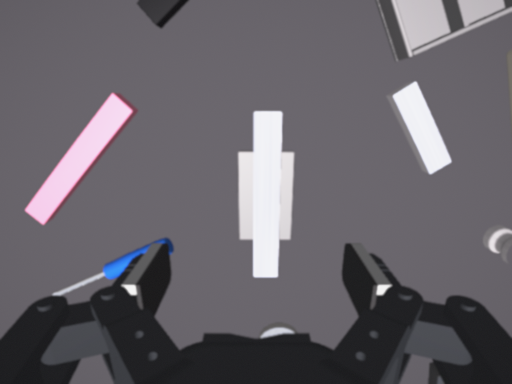

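The view shows the aluminium bar at (267,193) on its grey cradle, with pink (80,158), black (165,8) and short (420,127) apart from it. Centre is (507.3,342.1), size 198×30, top at z 50, as expected. I'll grip 45 mm outward of the middle.

Emit:
drive_tool(deltas=".3 .1 -.6 0;.27 0 -.9 0;0 0 -.9 0;0 0 -.9 0;0 0 -.9 0;0 0 -.9 0;0 0 -.9 0;0 0 -.8 0;0 0 -.6 0;0 0 -.5 0;0 0 -.3 0;0 0 -.1 0;0 0 0 0;0 0 0 0", gripper=0)

```text
time: 11.68
ee_pos: [0.5272, 0.3839, 0.0221]
tcp_rot: [-0.0, 0.843, 0.538, 0.001]
ft_force: [0.6, -0.7, -0.7]
finger_gap: 0.0856
```

Emit:
drive_tool(deltas="0 0 0 0;0 0 0 0;0 0 0 0;0 0 0 0;0 0 0 0;0 0 0 0;0 0 0 0;0 0 0 0;0 0 0 0;0 0 0 0;0 0 0 0;0 0 0 0", gripper=255)

```text
time: 12.68
ee_pos: [0.5267, 0.384, 0.0218]
tcp_rot: [-0.0, 0.843, 0.538, 0.0]
ft_force: [-1.4, -1.1, 6.3]
finger_gap: 0.0288
```

Emit:
drive_tool(deltas="0 0 .1 0;0 0 .2 0;0 0 .4 0;0 0 .6 0;0 0 .8 0;0 0 .8 0;0 0 .8 0;0 0 .7 0;0 0 .4 0;0 0 .3 0;0 0 0 0;0 0 0 0", gripper=255)

```text
time: 13.68
ee_pos: [0.5262, 0.3838, 0.1487]
tcp_rot: [-0.0, 0.843, 0.538, -0.0]
ft_force: [-0.0, -0.1, -3.8]
finger_gap: 0.029
```

```bash
cat >> h.py <<'E'
ORG=np.array([623.4,-156.5])
def bar():
    o=bot.get_obs(); im,d=bot.get_image('wrist'); X=cloud('wrist',d,o); h=X[...,2]; ok=d>0
    q=o['tcp_rot']; yaw=2*np.degrees(np.arctan2(q[2],q[1]))  # tool x axis (outward)
    u=np.array([np.cos(np.radians(yaw)),np.sin(np.radians(yaw))]); w=np.array([u[1],-u[0]])
    e=(X[...,:2]-o['ee_pos'][:2])*1000; s=e@u; v=e@w; zt=o['ee_pos'][2]+.028
    m=ok&(abs(h-zt)<.008)&(abs(v)<20)&(s>-10)&(s<80); 
    print('tcp',np.round(o['ee_pos']*1000,1),'yaw',round(yaw,2),'t',o['time'],'f',np.round(o['ft_force'],1),'tcp_t',w2t(o['ee_pos']))
    if m.sum()>20:
        A=np.c_[s[m],v[m],np.ones(m.sum())]; c=np.linalg.lstsq(A,h[m]*1000,rcond=None)[0]
        print('bar n',m.sum(),'tilt along/across',np.round(c[:2],4),'z top at tcp',round(c[2],1),'outer end s',np.round(np.percentile(s[m],99.5),1),rect(X[m]))
    return o,im,d,X
E
python3 - <<'E'
from h import *
o,im,d,X=bar(); cv2.imwrite('pics/w5.png',im[:,:,::-1])
E
```

```text
tcp [526.2 383.8 148.7] yaw 65.05 t 13.6833 f [-0.  -0.1 -3.8] tcp_t [-240.2  493.6]
bar n 10578 tilt along/across [-0.0139  0.0004] z top at tcp 177.1 outer end s 53.9 (array([535.5, 403.8]), array([64.1, 39.9]), 65.2)
```

Emit:
drive_tool(deltas=".1 -.2 0 0;.2 -.5 0 .1;.4 -.7 0 .1;.4 -.8 0 .1;.4 -.8 0 .1;.4 -.8 0 .1;.4 -.8 0 .1;.4 -.8 0 .1;.4 -.8 0 .1;.4 -.8 0 .1;.4 -.8 0 .1;.4 -.8 0 .1;.4 -.8 0 .1;.4 -.8 0 .1;.4 -.7 0 .1;.4 -.5 0 .1;.4 -.4 0 .1;.25 -.4 0 .1;0 0 0 .1;0 0 0 0", gripper=255)

```text
time: 15.4
ee_pos: [0.6898, 0.0778, 0.1481]
tcp_rot: [-0.0, 0.799, 0.602, -0.001]
ft_force: [-0.2, 0.3, -4.3]
finger_gap: 0.0294
```

Run:
```python
from h import *
o,im,d,X=bar()
im,d=bot.get_image('scene'); cv2.imwrite('pics/s5.png',cv2.resize(im[60:260,110:310,::-1],None,fx=3,fy=3))
```

```text
tcp [689.8  77.8 148.1] yaw 73.99 t 15.4 f [-0.2  0.3 -4.3] tcp_t [  0.3 243.6]
bar n 10599 tilt along/across [-0.0148  0.0004] z top at tcp 176.6 outer end s 54.1 (array([695.9,  99.1]), array([64.3, 40. ]), 73.97)
```

View pics/s5.png

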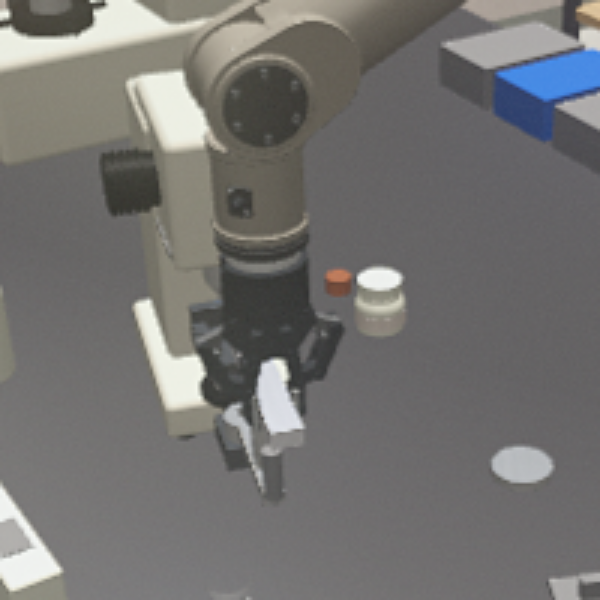

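The bar (crop (280,405)) is lined up above the brace, outside the throat. Before sliding in, I'll check that the wrist clears the head.

Run:
```python
from h import *
for n in ['top','scene']:
    im,d=bot.get_image(n); X=cloud(n,d); t=w2t(X); h=X[...,2]
    for z in np.arange(.15,.75,.05):
        m=(d>0)&(h>z)&(h<z+.05)&(t[...,1]>60)&(t[...,1]<400)&(abs(t[...,0])<110)
        if m.sum()>10: print(n,round(z,2),m.sum(),'y-243.6:',np.round(np.percentile(t[m][:,1]-243.6,[1,99])),'x',np.round(np.percentile(t[m][:,0],[1,99])))
```

```text
top 0.15 401 y-243.6: [-144.  -52.] x [-16.  14.]
top 0.45 34 y-243.6: [-49.  45.] x [-37.  40.]
top 0.5 1622 y-243.6: [-45.  47.] x [-91.  34.]
top 0.55 890 y-243.6: [-39.  37.] x [-109.  -47.]
scene 0.15 480 y-243.6: [-93.  59.] x [-37.  36.]
scene 0.2 581 y-243.6: [-8. 23.] x [-63.  63.]
scene 0.25 452 y-243.6: [-3. 42.] x [-53.  54.]
scene 0.3 513 y-243.6: [-5. 43.] x [-36.  38.]
scene 0.35 565 y-243.6: [ 1. 44.] x [-36.  38.]
scene 0.4 543 y-243.6: [-1. 53.] x [-36.  39.]
scene 0.45 1124 y-243.6: [-31.  55.] x [-93.  45.]
scene 0.5 1607 y-243.6: [-37.  52.] x [-107.   35.]
scene 0.55 440 y-243.6: [-11.  41.] x [-110.  -49.]
```

The wrist reaches only 50 mm towards the head, so it clears. Lowering to underside ~122, just above the cheeks (118), then sliding in short of the stop.

Emit:
drive_tool(deltas="0 0 -.2 0;0 0 -.4 0;0 0 -.4 0;0 0 -.25 0;0 0 -.1 0;0 0 0 0;0 0 0 0", gripper=255)

```text
time: 16.18
ee_pos: [0.6903, 0.0786, 0.1149]
tcp_rot: [0.0, 0.798, 0.602, -0.0]
ft_force: [0.3, 0.5, -4.9]
finger_gap: 0.0288
```

Emit:
drive_tool(deltas="-.03 -.1 0 0;-.06 -.2 0 0;-.08 -.3 0 0;-.08 -.3 0 0;-.09 -.3 0 0;-.08 -.3 0 0;-.09 -.3 0 0;-.08 -.3 0 0;-.09 -.3 0 0;-.08 -.3 0 0;-.09 -.3 0 0;-.07 -.25 0 0;-.05 -.2 0 0;-.03 -.1 0 0;0 0 0 0;0 0 0 0", gripper=255)

```text
time: 17.52
ee_pos: [0.6654, -0.0097, 0.115]
tcp_rot: [-0.0, 0.798, 0.602, 0.0]
ft_force: [-0.0, 0.1, -3.3]
finger_gap: 0.0292
```

Run:
```python
from h import *
o,im,d,X=bar(); t=w2t(X); h=X[...,2]
im2,d2=bot.get_image('top'); X=cloud('top',d2); t=w2t(X); h=X[...,2]
m=(d2>0)&(h>.132)&(h<.152)&(abs(t[...,0])<25)&(t[...,1]>40)&(t[...,1]<110); print('top bar',m.sum(),rect(X[m]) if m.sum()>5 else 0)
im,d=bot.get_image('scene'); cv2.imwrite('pics/s6.png',cv2.resize(im[90:240,140:290,::-1],None,fx=4,fy=4))
```

```text
tcp [665.4  -9.7 115. ] yaw 74.06 t 17.5167 f [-0.   0.1 -3.3] tcp_t [  0.6 152.7]
bar n 10593 tilt along/across [-0.0133  0.0001] z top at tcp 143.5 outer end s 54.1 (array([671.6,  11.5]), array([64.3, 40. ]), 73.53)
top bar 155 (array([638.6, -97.5]), array([41. , 30.3]), 74.81)
```

The bar's inner end is about 7 mm from the stop and laterally within 1 mm. Lowering into the channel mouth while watching the force.

Emit:
drive_tool(deltas="0 0 -.1 0;0 0 -.1 0;0 0 -.1 0;0 0 0 0;0 0 0 0;0 0 0 0", gripper=255)

```text
time: 18.17
ee_pos: [0.6653, -0.01, 0.1075]
tcp_rot: [0.0, 0.798, 0.602, -0.0]
ft_force: [-0.2, 0.2, -4.1]
finger_gap: 0.029
```

Emit:
drive_tool(deltas="-.01 -.05 0 0;-.01 -.05 0 0;-.01 -.05 0 0;-.01 -.03 0 0;0 0 0 0;0 0 0 0", gripper=255)

```text
time: 18.67
ee_pos: [0.6643, -0.0146, 0.1076]
tcp_rot: [0.0, 0.798, 0.602, 0.0]
ft_force: [0.3, 0.2, -3.4]
finger_gap: 0.0288
```

Emit:
drive_tool(deltas="-.01 -.04 0 0;-.01 -.04 0 0;0 0 0 0;0 0 0 0;0 0 0 0", gripper=255)

```text
time: 19.08
ee_pos: [0.6638, -0.0165, 0.1076]
tcp_rot: [-0.0, 0.798, 0.602, 0.0]
ft_force: [-0.4, 0.5, -3.6]
finger_gap: 0.0293
```

Emit:
drive_tool(deltas="-.01 -.04 0 0;0 0 0 0;0 0 0 0;0 0 0 0", gripper=255)

```text
time: 19.42
ee_pos: [0.6635, -0.0175, 0.1075]
tcp_rot: [-0.0, 0.798, 0.602, 0.0]
ft_force: [-0.1, -0.3, -3.7]
finger_gap: 0.0291
```

Emit:
drive_tool(deltas="-.01 -.04 0 0;0 0 0 0;0 0 0 0;0 0 0 0", gripper=255)

```text
time: 19.75
ee_pos: [0.6635, -0.0176, 0.1075]
tcp_rot: [-0.0, 0.798, 0.602, 0.0]
ft_force: [0.8, 2.9, -3.7]
finger_gap: 0.0292
```

Emit:
drive_tool(deltas="-.01 -.04 0 0;0 0 0 0;0 0 0 0;0 0 0 0", gripper=255)

```text
time: 20.08
ee_pos: [0.6634, -0.0175, 0.1075]
tcp_rot: [-0.001, 0.798, 0.603, 0.001]
ft_force: [0.5, 6.4, -3.3]
finger_gap: 0.0293
```

Stop contact: force along +y rises to 6.4 N with no further motion. Relaxing the push and lowering gently.

Emit:
drive_tool(deltas=".02 .09 0 0;0 0 -.06 0;0 0 -.06 0;0 0 0 0;0 0 0 0;0 0 0 0", gripper=255)

```text
time: 20.58
ee_pos: [0.6636, -0.0175, 0.1045]
tcp_rot: [0.0, 0.798, 0.602, -0.0]
ft_force: [0.7, 1.8, -4.2]
finger_gap: 0.029
```

Emit:
drive_tool(deltas="0 0 -.04 0;0 0 0 0;0 0 0 0;0 0 0 0", gripper=255)

```text
time: 20.92
ee_pos: [0.6635, -0.0175, 0.1036]
tcp_rot: [0.0, 0.798, 0.602, -0.0]
ft_force: [0.5, 0.8, -3.8]
finger_gap: 0.0293
```

Emit:
drive_tool(deltas="0 0 -.04 0;0 0 0 0;0 0 0 0;0 0 0 0", gripper=255)

```text
time: 21.25
ee_pos: [0.6634, -0.0175, 0.1025]
tcp_rot: [-0.0, 0.798, 0.602, -0.0]
ft_force: [0.2, 0.5, -4.0]
finger_gap: 0.0288
```

Emit:
drive_tool(deltas="0 0 -.04 0;0 0 0 0;0 0 0 0;0 0 0 0", gripper=255)

```text
time: 21.58
ee_pos: [0.6635, -0.0175, 0.1018]
tcp_rot: [0.0, 0.798, 0.602, 0.0]
ft_force: [-1.9, 0.9, 0.8]
finger_gap: 0.0291
```

Emit:
drive_tool(deltas="0 0 -.04 0;0 0 0 0;0 0 0 0;0 0 0 0", gripper=255)

```text
time: 21.92
ee_pos: [0.6636, -0.0175, 0.1018]
tcp_rot: [-0.0, 0.798, 0.602, 0.0]
ft_force: [-4.5, 1.0, 8.8]
finger_gap: 0.029
```

Contact at TCP z 101.8, i.e. underside ≈110 as it should be. Easing off and checking tilt before release.

Emit:
drive_tool(deltas="0 0 .03 0;0 0 0 0;0 0 0 0", gripper=255)

```text
time: 22.17
ee_pos: [0.6636, -0.0175, 0.1018]
tcp_rot: [0.0, 0.798, 0.602, 0.0]
ft_force: [-3.2, 0.9, 5.6]
finger_gap: 0.0291
```

Run:
```python
from h import *
o,im,d,X=bar()
```

```text
tcp [663.6 -17.5 101.8] yaw 74.03 t 22.1667 f [-3.2  0.9  5.6] tcp_t [  0.9 144.7]
bar n 10613 tilt along/across [-0.0174  0.0019] z top at tcp 130.3 outer end s 54.1 (array([669.7,   3.8]), array([64.3, 40. ]), 73.92)
```

Emit:
drive_tool(deltas="0 0 0 0;0 0 0 0;0 0 0 0;0 0 0 0", gripper=120)

```text
time: 22.55
ee_pos: [0.6637, -0.0173, 0.1012]
tcp_rot: [0.0, 0.798, 0.602, 0.0]
ft_force: [-0.3, -0.0, -0.1]
finger_gap: 0.0454
```

Emit:
drive_tool(deltas="0 0 0 0;0 0 0 0;0 0 0 0;0 0 .2 0;0 0 .4 0;0 0 .6 0;.1 .3 .6 0;.1 .5 .6 0;.2 .6 .6 0;.2 .6 .6 0;.2 .6 .6 0;.2 .6 .4 0;.2 .6 0 0;.1 .3 0 0;0 0 0 0;0 0 0 0", gripper=0)

```text
time: 23.88
ee_pos: [0.6954, 0.0852, 0.2155]
tcp_rot: [-0.0, 0.798, 0.602, -0.001]
ft_force: [0.5, -0.1, 0.3]
finger_gap: 0.0854
```

Run:
```python
from h import *
o=bot.get_obs(); print(o['ee_pos'],o['ft_force'],o['time'],w2t(o['ee_pos']))
im,d=bot.get_image('wrist'); cv2.imwrite('pics/w7.png',im[:,:,::-1])
X=cloud('wrist',d,o); t=w2t(X); h=X[...,2]
def q(n,z0,z1,x0,x1,y0,y1):
    m=(d>0)&(h>z0)&(h<z1)&(t[...,0]>x0)&(t[...,0]<x1)&(t[...,1]>y0)&(t[...,1]<y1)
    if m.sum()>5:
        A=np.c_[t[m],np.ones(m.sum())]; c=np.linalg.lstsq(A,h[m]*1000,rcond=None)[0]
        print(n,m.sum(),rect(X[m]),w2t(X[m].mean(0)),'z',h[m].mean(),'y range',np.percentile(t[m][:,1],[.5,99.5]),'slope x,y',np.round(c[:2],4))
q('bar',.124,.137,-25,25,40,210); q('cheek+',.1155,.121,17,45,-5,85);q('cheek-',.1155,.121,-45,-17,-5,85);q('post',.097,.108,-40,40,205,245);q('beam',.05,.06,-40,40,95,235)
im,d=bot.get_image('scene'); cv2.imwrite('pics/s7.png',cv2.resize(im[90:240,120:280,::-1],None,fx=4,fy=4))
```

```text
[0.69543966 0.08518155 0.21548564] [ 0.45092474 -0.07147082  0.28170381] 23.8833 [  3.7 252.2]
bar 2786 (array([665.6,  -8.7]), array([92.6, 30.2]), 73.84) [  0.5 158.6] z 0.12984282261501676 y range [109.6925 199.1   ] slope x,y [ 0.0022 -0.0083]
post 352 (array([685.2,  59.6]), array([18.7, 18.6]), 32.32) [  0.9 225.6] z 0.10317962997952607 y range [215.4265 233.749 ] slope x,y [-0.0021 -0.1261]
beam 284 (array([6.709e+02, 6.000e-01]), array([139.6,  25.3]), 78.33) [  1.9 195.6] z 0.05539127873044003 y range [ 96.5 233.8] slope x,y [-0.027   0.0017]
```

View pics/s7.png

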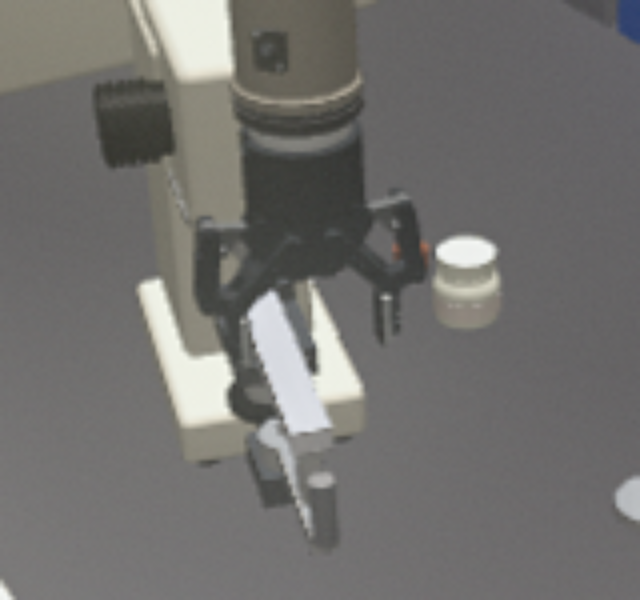

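View pics/w7.png

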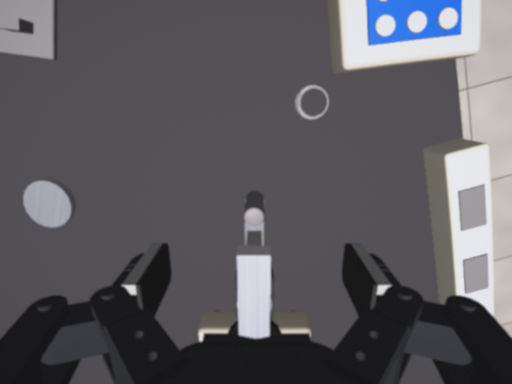

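The wrist view shows the bar's outer end at (254,250), in line with the post at (254,216). The scene crop shows the bar running into the throat with the gripper clear of it. Outer end y = 199, top z = 129.8, and it is straight. Handing in.

```bash
python3 -c "
from rig import bot
print(bot.hand_in()); print(bot.get_obs()['time'])"
```

```text
the job is handed in; nothing more can be done
None
the job is handed in; nothing more can be done
```

The job is done and handed in at about 24 s of the 56 s allowed; the hand-in reports no verdict.

**Brace:** I caged the grip post loosely between the jaws and swung the brace to its end stop. Afterwards the pad-to-post line read 73.6–74.0° against an expected 74.0°, so it is seated. At the end the post was still in place, at tester (0.9, 225.6).

**Bar:**
- **Insertion:** I gripped the bar 45 mm outward of its middle and slid it in just above the cheeks, then lowered it into the channel. I advanced until the stop pushed back with about 6 N.
- **Setting down:** It touched down with its underside at about z 110, and I then released it.
- **Last check:** Top at z 129.8, outer end at y ≈ 199 (so its middle is at about 99), x about 0.5 mm off centre and 73.8° against about 74°. The wrist force was near zero with the gripper clear.

**What disagreed:**
- The top and wrist cameras differ by 1–1.5 mm on the tester's position. That probably explains why the bar's end reads 1 mm past where the stop allows.
- Depth slopes along the bar read 0.008–0.017 rad, also while it was held, so I took this as camera bias. It is within the 0.03 limit either way.
- I did not measure the bystanders again; the moves kept clear of them.
- The inner end of the bar under the head was not visible, so that end rests on the stop contact and the touchdown height.

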